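# Close the ash port: cover onto four studs

### The job

Pick up the square steel cover from the teal plate by its bridge handle and fit it on the ash port: turn it until its four holes match the four studs, then slide it down until it lies fully home, flat on the port, and let go. Work gently: do not force it against the studs, do not drop it on, and leave the plate, bowls, scraper and fork where they are.

Things in the scene. Friction and masses are not known exactly. Their poses are not given: they have to be found in the camera images.
- cover: steel cover, 0.45 kg (may vary by 25 %): a square plate 100 x 100 x 8 mm with four 11 mm through holes at x, y = +-34 mm, and a bridge handle over its middle. Origin: centre of the plate's underside; z up; x runs along the handle bar, x and y parallel to the plate's sides. It starts lying flat on the teal plate at any yaw. It fits in any of its four quarter-turn positions.
- cover_grip (a point): middle of the cover's handle bar, 53 mm above the cover's underside. The bar is 70 mm long (cover x), 12 mm wide (cover y, the width to grip) and 18 mm high (44 to 62 mm above the underside), carried by an 8 mm post at each end, at x = +-31 mm; free space 36 mm high under it
- port: round dark steel ash port, fixed to the slate, 170 mm across its foot, 156 mm across the top, 60 mm high, with a central bore 66 mm wide. Origin: centre of its underside; z up. Four steel studs stand on its flat top (see port_studs); their angle about z is not that of this body.
- port_seat (a point): centre of the port's flat top, 60 mm above its underside, at the foot level of the studs. The cover's origin comes to this point when it is home; the cover resting on the stud tips is 20 mm higher. Steel on steel, nothing gives: force builds up within a millimetre
- port_studs (a point): on the port's axis at the height of the stud tips, 80 mm up. The four studs: 8 mm diameter, 20 mm high, top 2.5 mm tapered to 5 mm across, at the corners of a 68 x 68 mm square about the port's axis. No pose tells their angle: the square's sides are turned up to 0.6 rad (34 degrees) either way about z from the port's x and y. They are clamped and do not turn.
- plate: loose round teal enamel plate, 260 mm wide, rim 22 mm high, flat floor 5 mm above its underside; the cover lies on it. Origin: centre of its underside
- bowl_a: white ceramic dip bowl, 84 mm wide, 36 mm high, origin under its centre; leave alone
- bowl_b: white ceramic dip bowl, 84 mm wide, 36 mm high, origin under its centre; leave alone
- scraper: heavy steel grill scraper, 300 mm long along its x, blade 90 mm wide at +x, up to 24 mm high, lying on the slate; leave alone
- fork: wooden handled grill fork, 384 mm long along its x, tines at +x, up to 22 mm high, lying on the slate; leave alone

How it is judged:
By the outcome, as a careful person would: the job done as asked, in the order asked, and still so for the second after the job is handed in, with the robot touching nothing.
It also fails if it takes over 72 s, if anything falls off the work surface, if the arm or the gripper's body presses on something with over 40 N, if the wrist force passes 120 N, or if a joint passes its speed limit or range.

### The arm

A 6-joint arm with a two-finger parallel gripper is mounted at the origin on the work surface. World frame = base frame: x ahead of the robot, y to its left, z up, the work surface at z = 0. Lengths are in m, angles in rad, forces in N, time in s.
With the tool pointing down it reaches from about 0.35 to 0.85 m from the base axis. Payload 8.1 kg.
Tool frame: the origin (TCP) lies midway between the tips of the shut fingers; the grasp point (between the pads) lies 19 mm behind it; z points along the fingers, y is the direction in which the jaws open and shut (so a half turn about z gives the same grasp; the last joint's range is limited). The gripper opens to 93 mm and grips with 3 to 60 N. Pads are 15 mm wide; open, the fingers measure 128 mm over their backs; the gripper's body (75 mm by 188 mm) begins 65 mm behind the grasp point.
Start: joints at [1.116, 0.13, 1.488, -0, 1.523, -0.085], TCP at [0.217, 0.559, 0.219] pointing down, gripper open.
Joint ranges: [-2.96, 2.96], [-0.89, 2.26], [0.02, 2.5], [-1.34, 4.48], [0, 2.73], [-2.66, 2.66]. Speed limits (rad/s): [2.39, 2.39, 2.79, 3.14, 3.14, 3.14].

### API

Orientations are given as a rotation vector (axis times angle).
In Python, from plant import robot gives the robot as it stands. The module is installed in compiled form; this text tells all that it offers.
- The arm moves only by the shell command python3 -m pendant 'ROWS' [FORCE]. ROWS is JSON, a list of rows, each an object with "translation": the shift along the tool's x, y, z in mm, a list of three; "twist": the turn, a rotation vector about the tool's x, y, z in rad, a list of three; "grip": the opening, from -1 (shut) to 1 (fully open). A call has exactly 10 rows; each row shifts and turns the pose as measured when the row begins, along the tool's axes as they then stand; what a row does not reach is not made up. A row lasts 1/10 s, in which the tool goes at most 50 mm and 8.59 degrees, less where a joint would pass 70% of its speed; a pose out of reach is approached as far as the arm can. A call is refused whole if a number of a shift passes 50 or a number of a turn 0.15, either way. A call with a gripper value outside its range is refused whole. The fingers move at their own pace and stop on an object; FORCE is the grip in N (left out, the last holds). Time passes only in rows, so rows that do not move let the fingers close, or fill a call up. It gives the time, the measured TCP pose, the force and the opening at its end, in the units of the state.
- robot.read_state(): the state, without advancing time (a new reading comes with each control period).
- robot.read_camera(name): name is "scene" or "top" or "wrist"; returns (picture, depth): 400x640x3 uint8, red, green, blue; 400x640 float32, m along the optical axis (not along the pixel's ray), 0 where there is no reading.
- robot.camera_info(name): a dict with "vertical_fov" (degrees; the focal length in pixels is half the picture's height over the tangent of half this angle, whatever the lens; pixels are square), "cx", "cy" (the principal point, pixels), "cam_to_world" (4x4, takes a point from camera to world coordinates). Camera axes: x right, y up, looking along -z (the intrinsics and any distortion apply to the point x, -y, -z); pixel columns grow to the right and rows downward; lengths in m; the calibration is good to about 2 mm. A picture is of the moment at which its call begins: read the wrist's pose just before it. camera_info takes no time and is no camera call; for the wrist camera it gives the pose at the moment of the call.
- robot.close_job(): hands the job in, once; it reports no verdict.
The state is a dict: "t": time; "q": joint angles; "dq": joint speeds; "joint_torque": joint torques, N m; "tool_pos": TCP position; "orientation": TCP orientation; "force": force on the tool from outside, world axes, zero at the start; "wrist_torque": the same for the moment, N m; "opening": finger opening in m.
Only numpy, scipy, OpenCV 4.12 (cv2) and the standard library are available. Lean on these libraries where they do the work, as an engineer would, in place of code of your own. Each camera call takes 0.05 s, during which the arm holds its last target. There are 200 camera calls.

## Working session

There is one attempt and no reset: what is moved stays moved. The work goes in short steps, Python scripts to look and compute and a shell command to move; the robot and the scene stay as the last step left them, time stands still between calls to the robot, and variables do not carry over. Pictures are saved under pics/ and viewed, about 8 in all and at most 12, crops included, and the job is handed in when it is done.

```bash
mkdir -p pics
cat > h.py <<'E'
import numpy as np, cv2
from plant import robot
from scipy.spatial.transform import Rotation as R
def cam(n):
    info=robot.camera_info(n); im,d=robot.read_camera(n); return info,im,d
def f(info): return 200/np.tan(np.radians(info["vertical_fov"])/2)
def pts(info,d):
    F=f(info); v,u=np.mgrid[0:400,0:640]
    P=np.stack([(u-info["cx"])*d/F,-(v-info["cy"])*d/F,-d],-1)
    M=np.array(info["cam_to_world"]); return P@M[:3,:3].T+M[:3,3]
def save(n,im): cv2.imwrite("pics/"+n+".png",cv2.cvtColor(im,cv2.COLOR_RGB2BGR))
E
python3 - <<'E'
from h import *
print(robot.read_state())
for n in ["top","wrist"]:
    i,im,d=cam(n); print(n,{k:(np.round(v,4).tolist() if not isinstance(v,str) else v) for k,v in i.items()})
    np.savez("pics/%s0.npz"%n,im=im,d=d,P=pts(i,d)); save(n+"0",im)
E
```

```text
{'t': 0.0, 'q': array([ 1.11563531e+00,  1.31118393e-01,  1.48927481e+00,  1.71967825e-05,
        1.52301779e+00, -8.53916049e-02]), 'dq': array([ 8.55092179e-04,  8.53015540e-04,  6.38133893e-04,  3.05769737e-04,
        5.29698220e-05, -1.93372527e-03]), 'joint_torque': array([-8.89491657e-04, -5.59874761e+01, -4.91732454e+01,  7.68500171e-02,
        3.63441033e-02, -1.38189739e-04]), 'tool_pos': array([0.21655614, 0.55894272, 0.21761546]), 'orientation': array([-5.77437833e-01, -3.08755700e+00,  2.74491936e-03]), 'force': array([-0.03017215, -0.37902361,  0.09109145]), 'wrist_torque': array([-0.00574041, -0.03656352, -0.01972719]), 'opening': 0.09286438266487033}
top {'vertical_fov': 56.5415, 'cx': 320.9031, 'cy': 188.6867, 'cam_to_world': [[0.0065, 0.9926, -0.1211, 0.4581], [-1.0, 0.0062, -0.0031, -0.0155], [-0.0024, 0.1211, 0.9926, 1.3891], [0.0, 0.0, 0.0, 1.0]]}
wrist {'vertical_fov': 58.7406, 'cx': 324.6184, 'cy': 203.8774, 'cam_to_world': [[0.3613, -0.8968, -0.2553, 0.1452], [0.9324, 0.347, 0.1007, 0.5869], [-0.0018, -0.2744, 0.9616, 0.3834], [0.0, 0.0, 0.0, 1.0]]}
```

View pics/top0.png

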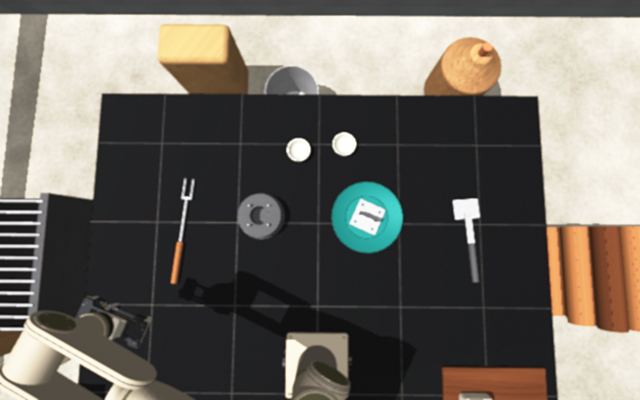

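Top view: port at about (262,216), with studs visible. The cover on the teal plate is at about (368,217), with its handle bar running left to right. Next I'll locate both by depth.

Run:
```python
from h import *
z=np.load("pics/top0.npz"); P=z["P"]; im=z["im"]
def show(n,u0,v0,u1,v1,lo,hi):
    Q=P[v0:v1,u0:u1]; m=(Q[...,2]>lo)&(Q[...,2]<hi); q=Q[m]
    r=cv2.minAreaRect((q[:,:2]*1000).astype(np.float32)); print(n,m.sum(),q.mean(0).round(4),r)
show("port",225,180,300,255,.05,.09)
show("cover bar",345,195,395,240,.055,.08)
show("cover",345,195,395,240,.0105,.08)
show("platerim",320,175,415,260,.012,.03)
st=robot.read_state(); print(R.from_rotvec(st["orientation"]).as_matrix().round(3))
big=np.hstack([cv2.resize(im[180:255,225:300],(390,390),interpolation=2),cv2.resize(im[180:255,330:405],(390,390),interpolation=2)]); save("crop0",big)
```

```text
port 1237 [0.5243 0.2107 0.0604] ((524.9400634765625, 211.52044677734375), (150.30764770507812, 154.82534790039062), 0.38802385330200195)
cover bar 70 [ 0.5241 -0.1805  0.0674] ((524.428466796875, -180.73507690429688), (67.96807861328125, 11.916767120361328), 66.38605499267578)
cover 1203 [ 0.5216 -0.1998  0.0174] ((522.4498291015625, -191.30328369140625), (162.485107421875, 182.79713439941406), 0.3301934003829956)
platerim 2214 [ 0.5227 -0.1813  0.017 ] ((523.13525390625, -179.52621459960938), (254.70188903808594, 256.9505920410156), 89.52075958251953)
[[-0.932  0.361 -0.001]
 [ 0.361  0.932 -0.002]
 [ 0.    -0.002 -1.   ]]
```

View pics/crop0.png

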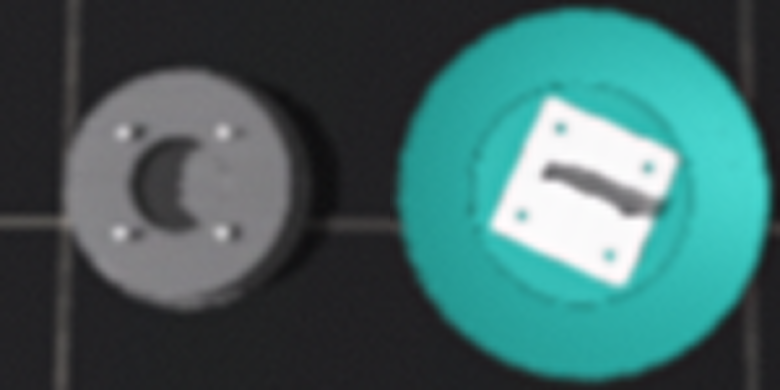

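Port at (0.525, 0.211), with the studs close to world-aligned. The cover bar is at (0.524, -0.181), yaw about 66°. Next is a planning helper that prints rows for me to type.

```bash
cat >> h.py <<'E'
def plan(p,yx,n,sl=None):
    "rows from the measured pose to TCP p, tool x at yaw yx (deg), pointing down, in n even rows"
    s=robot.read_state(); p0=s["tool_pos"]; r=R.from_rotvec(s["orientation"])
    c,k=np.cos(np.radians(yx)),np.sin(np.radians(yx))
    T=R.from_matrix(np.array([[c,k,0],[k,-c,0],[0,0,-1]]))
    tw=(r.inv()*T).as_rotvec(); print("yaw x",np.degrees(np.arctan2(*r.as_matrix()[[1,0],0])).round(2),"pos",p0.round(4),"twist",tw.round(4),"q",s["q"].round(2),"F",s["force"].round(2),"t",s["t"])
    for i in range(n):
        ri=r*R.from_rotvec(tw*(i+.5)/n)
        print((ri.inv().apply(np.array(p)-p0)/n*1000).round(1).tolist(),(tw/n).round(3).tolist())
E
python3 -c "
from h import *
plan([.524,-.181,.2],66.4,20)"
```

```text
yaw x 158.81 pos [0.2166 0.559  0.2177] twist [-1.4000e-03  1.3000e-03  1.6129e+00] q [ 1.12  0.13  1.49 -0.    1.52 -0.09] F [-0.27  0.25 -0.16] t 0.1
[-28.8, -27.8, 0.9] [-0.0, 0.0, 0.081]
[-31.0, -25.4, 0.9] [-0.0, 0.0, 0.081]
[-32.9, -22.8, 0.9] [-0.0, 0.0, 0.081]
[-34.7, -20.1, 0.9] [-0.0, 0.0, 0.081]
[-36.2, -17.2, 0.9] [-0.0, 0.0, 0.081]
[-37.4, -14.3, 0.9] [-0.0, 0.0, 0.081]
[-38.5, -11.2, 0.9] [-0.0, 0.0, 0.081]
[-39.2, -8.1, 0.9] [-0.0, 0.0, 0.081]
[-39.8, -4.9, 0.9] [-0.0, 0.0, 0.081]
[-40.0, -1.6, 0.9] [-0.0, 0.0, 0.081]
[-40.0, 1.6, 0.9] [-0.0, 0.0, 0.081]
[-39.8, 4.8, 0.9] [-0.0, 0.0, 0.081]
[-39.3, 8.0, 0.9] [-0.0, 0.0, 0.081]
[-38.5, 11.1, 0.9] [-0.0, 0.0, 0.081]
[-37.5, 14.2, 0.9] [-0.0, 0.0, 0.081]
[-36.2, 17.2, 0.9] [-0.0, 0.0, 0.081]
[-34.7, 20.0, 0.9] [-0.0, 0.0, 0.081]
[-33.0, 22.8, 0.9] [-0.0, 0.0, 0.081]
[-31.0, 25.3, 0.9] [-0.0, 0.0, 0.081]
[-28.9, 27.8, 0.9] [-0.0, 0.0, 0.081]
```

```bash
python3 -c "
from h import *
plan([.52,.211,.22],112,10)"
```

```text
yaw x 158.81 pos [0.2166 0.559  0.2177] twist [-1.70e-03  6.00e-04  8.17e-01] q [ 1.12  0.13  1.49 -0.    1.52 -0.09] F [-0.27  0.25 -0.16] t 0.1
[-41.7, -19.8, -0.2] [-0.0, 0.0, 0.082]
[-43.2, -16.3, -0.2] [-0.0, 0.0, 0.082]
[-44.4, -12.7, -0.2] [-0.0, 0.0, 0.082]
[-45.3, -9.1, -0.2] [-0.0, 0.0, 0.082]
[-45.9, -5.4, -0.2] [-0.0, 0.0, 0.082]
[-46.1, -1.6, -0.2] [-0.0, 0.0, 0.082]
[-46.1, 2.2, -0.2] [-0.0, 0.0, 0.082]
[-45.8, 5.9, -0.2] [-0.0, 0.0, 0.082]
[-45.1, 9.6, -0.2] [-0.0, 0.0, 0.082]
[-44.2, 13.3, -0.2] [-0.0, 0.0, 0.082]
```

```bash
python3 -m pendant '[{"translation":[-42,-20,0],"twist":[0,0,0.082],"grip":1},{"translation":[-43,-16,0],"twist":[0,0,0.082],"grip":1},{"translation":[-44,-13,0],"twist":[0,0,0.082],"grip":1},{"translation":[-45,-9,0],"twist":[0,0,0.082],"grip":1},{"translation":[-46,-5,0],"twist":[0,0,0.082],"grip":1},{"translation":[-46,-2,0],"twist":[0,0,0.082],"grip":1},{"translation":[-46,2,0],"twist":[0,0,0.082],"grip":1},{"translation":[-46,6,0],"twist":[0,0,0.082],"grip":1},{"translation":[-45,10,0],"twist":[0,0,0.082],"grip":1},{"translation":[-44,13,0],"twist":[0,0,0.082],"grip":1}]' && python3 -c "
from h import *
plan([.52,.211,.22],112,4)"
```

```text
t: 1.1
tool_pos: [0.5337, 0.2108, 0.2123]
orientation: [-1.785, -2.581, 0.012]
force: [0.6, 0.9, 0.3]
opening: 0.0931
yaw x 110.66 pos [0.5337 0.2108 0.2123] twist [-0.0084  0.0017 -0.0234] q [ 0.29  0.07  1.56 -0.    1.52 -0.07] F [0.58 0.88 0.32] t 1.1
[1.3, -3.2, -1.9] [-0.002, 0.0, -0.006]
[1.3, -3.2, -1.9] [-0.002, 0.0, -0.006]
[1.3, -3.2, -1.9] [-0.002, 0.0, -0.006]
[1.3, -3.2, -1.9] [-0.002, 0.0, -0.006]
```

Run:
```python
from h import *
for _ in range(4): cam("top")
print(np.abs(robot.read_state()["dq"]).max())
i,im,d=cam("wrist"); P=pts(i,d); np.savez("pics/w1.npz",im=im,P=P,d=d); save("w1",im)
q=P[(P[...,2]>.052)&(P[...,2]<.068)]
print(len(q),q.mean(0), cv2.minAreaRect((q[:,:2]*1000).astype(np.float32)), np.median(q[:,2]))
m=((P[...,2]>.072)&(P[...,2]<.09)).astype(np.uint8)
n,l,s,c=cv2.connectedComponentsWithStats(m)
for k in range(1,n):
    if s[k,4]>5: print(s[k],c[k],np.median(P[l==k],0).round(4),P[l==k][:,:2].mean(0).round(4))
```

```text
0.04562183342677474
17711 [0.52294506 0.21573665 0.05958437] ((524.444580078125, 211.55987548828125), (154.0355224609375, 154.62142944335938), 84.01143646240234) 0.05961235316262603
[289 135  10  10  76] [293.11842105 139.52631579] [0.4904 0.2454 0.0788] [0.4904 0.2454]
[363 163  10  10  75] [367.84 167.24] [0.5574 0.246  0.079 ] [0.5576 0.246 ]
[264 207  10  10  75] [268.44       211.57333333] [0.4909 0.1783 0.0782] [0.4909 0.178 ]
[336 232   9  10  70] [339.61428571 236.45714286] [0.5583 0.1791 0.0784] [0.5582 0.1788]
```

View pics/w1.png

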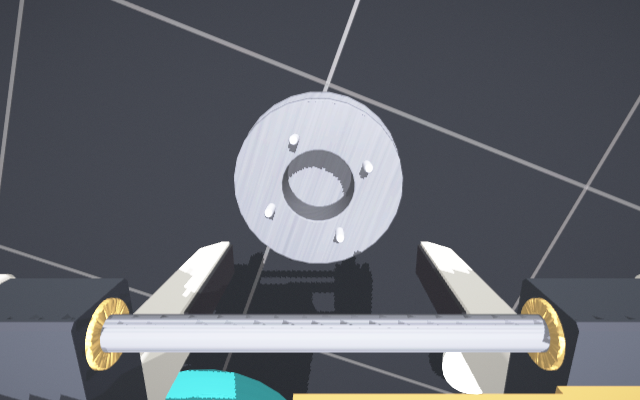

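The wrist view shows four studs on the port at (293,140), (368,167), (268,212) and (340,236). That puts the stud centre at (0.5243, 0.2120), with yaw about 0.55°. Next, hover over the cover.

```bash
python3 -c "
from h import *
plan([.52,-.181,.212],66.4,9)"
```

```text
yaw x 110.87 pos [0.5324 0.2127 0.2122] twist [-0.0081  0.0047  0.7762] q [ 0.29  0.07  1.56 -0.    1.52 -0.07] F [0.28 0.29 0.43] t 1.35
[-41.1, -15.1, 0.2] [-0.001, 0.001, 0.086]
[-42.2, -11.5, 0.2] [-0.001, 0.001, 0.086]
[-43.1, -7.8, 0.1] [-0.001, 0.001, 0.086]
[-43.6, -4.1, 0.1] [-0.001, 0.001, 0.086]
[-43.8, -0.3, 0.1] [-0.001, 0.001, 0.086]
[-43.6, 3.4, 0.1] [-0.001, 0.001, 0.086]
[-43.2, 7.2, 0.0] [-0.001, 0.001, 0.086]
[-42.4, 10.9, 0.0] [-0.001, 0.001, 0.086]
[-41.3, 14.5, 0.0] [-0.001, 0.001, 0.086]
```

```bash
python3 -m pendant '[{"translation":[-41,-15,0],"twist":[-0.001,0,0.086],"grip":1},{"translation":[-42,-12,0],"twist":[-0.001,0,0.086],"grip":1},{"translation":[-43,-8,0],"twist":[-0.001,0,0.086],"grip":1},{"translation":[-44,-4,0],"twist":[-0.001,0,0.086],"grip":1},{"translation":[-44,0,0],"twist":[-0.001,0,0.086],"grip":1},{"translation":[-44,3,0],"twist":[-0.001,0,0.086],"grip":1},{"translation":[-43,7,0],"twist":[-0.001,0,0.086],"grip":1},{"translation":[-42,11,0],"twist":[-0.001,0,0.086],"grip":1},{"translation":[-41,14,0],"twist":[-0.001,0,0.086],"grip":1},{"translation":[0,0,0],"twist":[0,0,0],"grip":1}]'
python3 - <<'E'
from h import *
for _ in range(2): cam("top")
i,im,d=cam("wrist"); P=pts(i,d); np.savez("pics/w2.npz",im=im,P=P,d=d); save("w2",im)
near=np.hypot(P[...,0]-.524,P[...,1]+.181)<.09
for n,lo,hi in [("bar",.055,.08),("plate",.0095,.018)]:
    q=P[near&(P[...,2]>lo)&(P[...,2]<hi)]; print(n,len(q),q.mean(0).round(4),cv2.minAreaRect((q[:,:2]*1000).astype(np.float32)),np.median(q[:,2]).round(4))
plan([.5243,-.181,.212],66.4,1)
E
```

```text
t: 2.35
tool_pos: [0.5337, -0.1738, 0.2124]
orientation: [2.619, 1.733, 0.001]
force: [0.3, 0.5, -0.6]
opening: 0.0932
bar 976 [ 0.5256 -0.1794  0.0662] ((524.9476928710938, -180.89288330078125), (69.36239624023438, 11.90157699584961), 66.58345794677734) 0.0664
plate 9663 [ 0.5272 -0.1816  0.012 ] ((523.8994140625, -181.37393188476562), (178.97830200195312, 179.73094177246094), 67.28614044189453) 0.0123
yaw x 67.36 pos [ 0.5341 -0.1693  0.2123] twist [ 0.0003 -0.0017  0.0167] q [-0.4   0.03  1.61  0.    1.51 -0.  ] F [ 0.66 -0.47  0.43] t 2.5
[-14.6, -4.4, 0.3] [0.0, -0.002, 0.017]
```

View pics/w2.png

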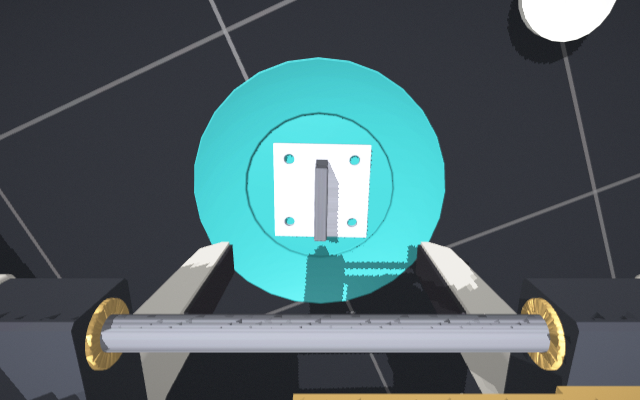

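The wrist view shows the cover with its bar at about (321,200) and holes at (289,159), (355,160), (289,221) and (352,222). I'll use the holes to refine the cover pose.

```bash
python3 - <<'E'
from h import *
z=np.load("pics/w2.npz"); im=z["im"].astype(int); P=z["P"]
teal=((im[...,2]-im[...,0])>40).astype(np.uint8)
n,l,s,c=cv2.connectedComponentsWithStats(teal)
C=[]
for k in range(1,n):
    if 30<s[k,4]<200 and 270<c[k][0]<375 and 140<c[k][1]<240:
        u,v=c[k]; y,x=int(v),int(u); q=P[y-9:y+10,x-9:x+10].reshape(-1,3); q=q[np.abs(q[:,2]-.0125)<.003]
        # plane point at the hole: average of the plate points round it
        print(c[k].round(1),s[k,4],q.mean(0).round(4)); C.append(c[k])
E
python3 - <<'E'
import sys; sys.path.insert(0,'.')
from h import *
# map hole pixel to xy on plate by affine fit of P
z=np.load("pics/w2.npz"); P=z["P"]; im=z["im"].astype(int)
m=np.zeros((400,640),bool); m[140:242,268:376]=1
m&=(np.abs(P[...,2]-.0125)<.003)&(im.min(-1)>150)
v,u=np.nonzero(m); A=np.c_[u,v,u*v,u*u,v*v,np.ones(len(u))]
W=np.linalg.lstsq(A,P[m],rcond=None)[0]; print(m.sum())
teal=((im[...,2]-im[...,0])>40).astype(np.uint8); n,l,s,c=cv2.connectedComponentsWithStats(teal)
H=[]
for k in range(1,n):
    if 30<s[k,4]<200 and 270<c[k][0]<375 and 140<c[k][1]<240:
        a,b=c[k]; H.append(np.array([a,b,a*b,a*a,b*b,1])@W)
H=np.array(H); print(H.round(4),H.mean(0).round(4),cv2.minAreaRect((H[:,:2]*1000).astype(np.float32)))
E
```

```text
[288.9 158.6] 72 [ 0.5071 -0.1354  0.0124]
[354.2 159.9] 75 [ 0.5696 -0.1625  0.0125]
[289.5 220.5] 58 [ 0.4806 -0.1972  0.0124]
[351.6 221.7] 60 [ 0.5419 -0.2241  0.0125]
7370
[[ 0.5079 -0.1365  0.0125]
 [ 0.5695 -0.1637  0.0126]
 [ 0.4807 -0.1981  0.0125]
 [ 0.5423 -0.2253  0.0126]] [ 0.5251 -0.1809  0.0125] ((525.10498046875, -180.88131713867188), (67.35560607910156, 67.41163635253906), 66.16986846923828)
```

```bash
python3 -c "
from h import *
plan([.5251,-.1809,.1],66.4,7)"
```

```text
yaw x 67.36 pos [ 0.5341 -0.1693  0.2123] twist [ 0.0003 -0.0017  0.0167] q [-0.4   0.03  1.61  0.    1.51 -0.  ] F [ 0.66 -0.47  0.43] t 2.5
[-2.0, -0.5, 16.0] [0.0, -0.0, 0.002]
[-2.0, -0.5, 16.0] [0.0, -0.0, 0.002]
[-2.0, -0.5, 16.0] [0.0, -0.0, 0.002]
[-2.0, -0.5, 16.0] [0.0, -0.0, 0.002]
[-2.0, -0.5, 16.0] [0.0, -0.0, 0.002]
[-2.0, -0.5, 16.0] [0.0, -0.0, 0.002]
[-2.0, -0.5, 16.0] [0.0, -0.0, 0.002]
```

```bash
python3 -m pendant '[{"translation":[-2,-0.5,16],"twist":[0,0,0.002],"grip":1},{"translation":[-2,-0.5,16],"twist":[0,0,0.002],"grip":1},{"translation":[-2,-0.5,16],"twist":[0,0,0.002],"grip":1},{"translation":[-2,-0.5,16],"twist":[0,0,0.002],"grip":1},{"translation":[-2,-0.5,16],"twist":[0,0,0.002],"grip":1},{"translation":[-2,-0.5,16],"twist":[0,0,0.002],"grip":1},{"translation":[-2,-0.5,16],"twist":[0,0,0.002],"grip":1},{"translation":[0,0,0],"twist":[0,0,0],"grip":1},{"translation":[0,0,0],"twist":[0,0,0],"grip":1},{"translation":[0,0,0],"twist":[0,0,0],"grip":1}]' && python3 -c "
from h import *
plan([.5251,-.1809,.039],66.4,5)"
```

```text
t: 3.5
tool_pos: [0.5239, -0.1618, 0.0879]
orientation: [-2.594, -1.758, -0.001]
force: [0.9, -0.1, 0.9]
opening: 0.0932
yaw x 68.26 pos [ 0.5239 -0.1618  0.0879] twist [-0.0061 -0.0044  0.0325] q [-0.4   0.1   1.77  0.    1.28 -0.02] F [ 0.86 -0.07  0.92] t 3.5
[-3.5, 1.7, 9.8] [-0.001, -0.001, 0.006]
[-3.5, 1.7, 9.8] [-0.001, -0.001, 0.006]
[-3.5, 1.7, 9.8] [-0.001, -0.001, 0.006]
[-3.4, 1.7, 9.8] [-0.001, -0.001, 0.006]
[-3.4, 1.7, 9.8] [-0.001, -0.001, 0.006]
```

```bash
python3 -m pendant '[{"translation":[-3.5,1.7,0],"twist":[-0.001,-0.001,0.006],"grip":1},{"translation":[-3.5,1.7,0],"twist":[-0.001,-0.001,0.006],"grip":1},{"translation":[-3.5,1.7,0],"twist":[-0.001,-0.001,0.006],"grip":1},{"translation":[-3.5,1.7,0],"twist":[-0.001,-0.001,0.006],"grip":1},{"translation":[-3.5,1.7,0],"twist":[-0.001,-0.001,0.006],"grip":1},{"translation":[0,0,0],"twist":[0,0,0],"grip":1},{"translation":[0,0,0],"twist":[0,0,0],"grip":1},{"translation":[0,0,0],"twist":[0,0,0],"grip":1},{"translation":[0,0,0],"twist":[0,0,0],"grip":1},{"translation":[0,0,0],"twist":[0,0,0],"grip":1}]' && python3 -c "
from h import *
plan([.5251,-.1809,.039],66.4,5)
for _ in range(6): cam('top'); s=robot.read_state(); print(s['tool_pos'].round(4),s['dq'].round(3))"
```

```text
t: 4.5
tool_pos: [0.5274, -0.1839, 0.0911]
orientation: [2.625, 1.718, 0.003]
force: [0.6, 0.9, 0.3]
opening: 0.093
yaw x 66.39 pos [ 0.5274 -0.1839  0.0911] twist [ 0.0049  0.001  -0.0001] q [-0.43  0.11  1.75 -0.    1.28 -0.01] F [0.65 0.87 0.31] t 4.5
[0.4, -0.7, 10.4] [0.001, 0.0, -0.0]
[0.4, -0.7, 10.4] [0.001, 0.0, -0.0]
[0.4, -0.7, 10.4] [0.001, 0.0, -0.0]
[0.4, -0.7, 10.4] [0.001, 0.0, -0.0]
[0.4, -0.7, 10.4] [0.001, 0.0, -0.0]
[ 0.5274 -0.1838  0.0911] [-0.     0.001  0.    -0.     0.001  0.001]
[ 0.5274 -0.1838  0.0911] [0.    0.001 0.001 0.002 0.    0.   ]
[ 0.5274 -0.1839  0.0911] [-0.     0.001 -0.     0.001  0.     0.   ]
[ 0.5274 -0.1839  0.0912] [-0.002  0.001 -0.     0.    -0.003  0.001]
[ 0.5274 -0.1839  0.0912] [-0.    -0.001 -0.001 -0.002 -0.001 -0.   ]
[ 0.5274 -0.1839  0.0912] [-0.001 -0.001 -0.001  0.001  0.001  0.002]
```

```bash
python3 -m pendant '[{"translation":[0.3,-0.6,8],"twist":[0.001,0,0],"grip":1},{"translation":[0.3,-0.6,10],"twist":[0.001,0,0],"grip":1},{"translation":[0.3,-0.6,10],"twist":[0.001,0,0],"grip":1},{"translation":[0.3,-0.6,9],"twist":[0.001,0,0],"grip":1},{"translation":[0.3,-0.6,6],"twist":[0,0,0],"grip":1},{"translation":[0,0,3],"twist":[0,0,0],"grip":1},{"translation":[0,0,1],"twist":[0,0,0],"grip":1},{"translation":[0,0,0],"twist":[0,0,0],"grip":1},{"translation":[0,0,0],"twist":[0,0,0],"grip":1},{"translation":[0,0,0],"twist":[0,0,0],"grip":1}]' && python3 -c "
from h import *
plan([.5251,-.1809,.039],66.4,1)"
```

```text
t: 5.8
tool_pos: [0.5244, -0.1808, 0.0388]
orientation: [-2.628, -1.72, 0.002]
force: [-0.7, 0.6, -0.4]
opening: 0.0932
yaw x 66.4 pos [ 0.5244 -0.1808  0.0388] twist [-0.0012  0.001  -0.0001] q [-0.42  0.17  1.78 -0.    1.19 -0.01] F [-0.67  0.57 -0.44] t 5.8
[0.2, 0.7, -0.2] [-0.001, 0.001, -0.0]
```

```bash
python3 -m pendant '[{"translation":[0.2,0.7,0],"twist":[0,0,0],"grip":-0.5},{"translation":[0,0,0],"twist":[0,0,0],"grip":-0.6},{"translation":[0,0,0],"twist":[0,0,0],"grip":-0.65},{"translation":[0,0,0],"twist":[0,0,0],"grip":-0.7},{"translation":[0,0,0],"twist":[0,0,0],"grip":-0.75},{"translation":[0,0,0],"twist":[0,0,0],"grip":-1},{"translation":[0,0,0],"twist":[0,0,0],"grip":-1},{"translation":[0,0,0],"twist":[0,0,0],"grip":-1},{"translation":[0,0,0],"twist":[0,0,0],"grip":-1},{"translation":[0,0,0],"twist":[0,0,0],"grip":-1}]' 45 && python3 -c "
from h import *
plan([.5251,-.1809,.05],66.4,1)"
```

```text
t: 6.8
tool_pos: [0.526, -0.1813, 0.04]
orientation: [2.628, 1.719, -0.001]
force: [0.2, -0.2, -0.3]
opening: 0.0177
yaw x 66.4 pos [ 0.526  -0.1813  0.04  ] twist [ 0.0009  0.0011 -0.0001] q [-0.42  0.17  1.78 -0.    1.19 -0.01] F [ 0.24 -0.16 -0.28] t 6.8
[0.0, -1.0, -10.0] [0.001, 0.001, -0.0]
```

```bash
python3 -m pendant '[{"translation":[0,0,0],"twist":[0,0,0],"grip":-1},{"translation":[0,0,0],"twist":[0,0,0],"grip":-1},{"translation":[0,0,0],"twist":[0,0,0],"grip":-1},{"translation":[0,0,0],"twist":[0,0,0],"grip":-1},{"translation":[0,0,0],"twist":[0,0,0],"grip":-1},{"translation":[0,0,-2],"twist":[0,0,0],"grip":-1},{"translation":[0,0,-3],"twist":[0,0,0],"grip":-1},{"translation":[0,0,-3],"twist":[0,0,0],"grip":-1},{"translation":[0,0,-2],"twist":[0,0,0],"grip":-1},{"translation":[0,0,0],"twist":[0,0,0],"grip":-1}]' && python3 -c "
from h import *
plan([.5251,-.1809,.05],66.4,1); print(robot.read_state()['wrist_torque'],robot.read_state()['opening'])"
```

```text
t: 7.8
tool_pos: [0.5241, -0.1805, 0.0488]
orientation: [-2.627, -1.719, 0.004]
force: [0.9, 0.1, -2.7]
opening: 0.0117
yaw x 66.39 pos [ 0.5241 -0.1805  0.0488] twist [-0.0034  0.001  -0.0001] q [-0.42  0.16  1.78 -0.    1.21 -0.01] F [ 0.92  0.14 -2.68] t 7.8
[-0.0, 1.1, -1.2] [-0.003, 0.001, -0.0]
[-0.04140884  0.13133749  0.07198903] 0.01172768747815033
```

Bar gripped (opening 11.7 mm). Lifting.

```bash
python3 -m pendant '[{"translation":[0,0,-8],"twist":[0,0,0],"grip":-1},{"translation":[0,0,-15],"twist":[0,0,0],"grip":-1},{"translation":[0,0,-20],"twist":[0,0,0],"grip":-1},{"translation":[0,0,-20],"twist":[0,0,0],"grip":-1},{"translation":[0,0,-18],"twist":[0,0,0],"grip":-1},{"translation":[0,0,-14],"twist":[0,0,0],"grip":-1},{"translation":[0,0,-8],"twist":[0,0,0],"grip":-1},{"translation":[0,0,-3],"twist":[0,0,0],"grip":-1},{"translation":[0,0,0],"twist":[0,0,0],"grip":-1},{"translation":[0,0,0],"twist":[0,0,0],"grip":-1}]'
python3 - <<'E'
from h import *
plan([.5243,.212,.165],90.55,18)
i,im,d=cam("wrist"); P=pts(i,d); np.savez("pics/w3.npz",im=im,P=P,d=d); save("w3",im)
E
```

```text
t: 8.8
tool_pos: [0.5246, -0.1805, 0.165]
orientation: [-2.628, -1.72, 0.002]
force: [-0.9, 0.5, -4.6]
opening: 0.012
yaw x 66.4 pos [ 0.5246 -0.1805  0.165 ] twist [-0.0015  0.0007 -0.4215] q [-0.42  0.04  1.68 -0.    1.42 -0.01] F [-0.87  0.47 -4.61] t 8.8
[20.1, -8.5, -0.0] [-0.0, 0.0, -0.023]
[20.3, -8.0, -0.0] [-0.0, 0.0, -0.023]
[20.5, -7.6, -0.0] [-0.0, 0.0, -0.023]
[20.6, -7.1, -0.0] [-0.0, 0.0, -0.023]
[20.8, -6.6, -0.0] [-0.0, 0.0, -0.023]
[20.9, -6.1, -0.0] [-0.0, 0.0, -0.023]
[21.1, -5.6, -0.0] [-0.0, 0.0, -0.023]
[21.2, -5.1, -0.0] [-0.0, 0.0, -0.023]
[21.3, -4.6, -0.0] [-0.0, 0.0, -0.023]
[21.4, -4.1, -0.0] [-0.0, 0.0, -0.023]
[21.5, -3.6, -0.0] [-0.0, 0.0, -0.023]
[21.6, -3.1, -0.0] [-0.0, 0.0, -0.023]
[21.6, -2.6, -0.0] [-0.0, 0.0, -0.023]
[21.7, -2.1, -0.0] [-0.0, 0.0, -0.023]
[21.7, -1.6, -0.0] [-0.0, 0.0, -0.023]
[21.8, -1.1, -0.0] [-0.0, 0.0, -0.023]
[21.8, -0.6, -0.0] [-0.0, 0.0, -0.023]
[21.8, -0.1, -0.0] [-0.0, 0.0, -0.023]
```

View pics/w3.png

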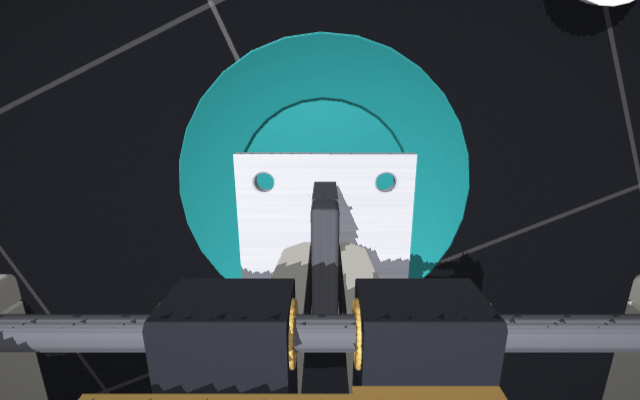

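The wrist view shows the cover level in the grip, with its two front holes visible at (264,182) and (386,182). Carrying to the port.

```bash
python3 -m pendant '[{"translation":[14,-6,0],"twist":[0,0,-0.018],"grip":-1},{"translation":[20,-8,0],"twist":[0,0,-0.023],"grip":-1},{"translation":[25,-9,0],"twist":[0,0,-0.028],"grip":-1},{"translation":[25,-8,0],"twist":[0,0,-0.028],"grip":-1},{"translation":[25,-8,0],"twist":[0,0,-0.028],"grip":-1},{"translation":[25,-7,0],"twist":[0,0,-0.028],"grip":-1},{"translation":[25,-7,0],"twist":[0,0,-0.028],"grip":-1},{"translation":[25,-6,0],"twist":[0,0,-0.028],"grip":-1},{"translation":[25,-5,0],"twist":[0,0,-0.028],"grip":-1},{"translation":[25,-5,0],"twist":[0,0,-0.028],"grip":-1}]'
python3 - <<'E'
from h import *
plan([.5243,.212,.165],90.55,7)
z=np.load("pics/w3.npz"); P=z["P"]
for u,v in [(264,182),(386,182)]:
    q=P[v-18:v+19,u-18:u+19].reshape(-1,3); q=q[(q[:,2]>.12)&(q[:,2]<.16)]; print(q.mean(0).round(4),len(q))
E
```

```text
t: 9.85
tool_pos: [0.5174, 0.0772, 0.1555]
orientation: [-2.355, -2.056, 0.017]
force: [0.0, 0.4, -4.5]
opening: 0.0116
yaw x 82.25 pos [0.5174 0.0772 0.1555] twist [-0.0179 -0.0031 -0.1449] q [ 0.05 -0.02  1.76  0.01  1.42  0.18] F [ 0.01  0.44 -4.46] t 9.85
[19.2, -1.4, -1.3] [-0.003, -0.0, -0.021]
[19.3, -1.0, -1.3] [-0.003, -0.0, -0.021]
[19.3, -0.6, -1.3] [-0.003, -0.0, -0.021]
[19.3, -0.2, -1.3] [-0.003, -0.0, -0.021]
[19.3, 0.2, -1.3] [-0.003, -0.0, -0.021]
[19.3, 0.6, -1.3] [-0.003, -0.0, -0.021]
[19.3, 1.0, -1.3] [-0.003, -0.0, -0.021]
[ 0.5065 -0.1363  0.1373] 1142
[ 0.5689 -0.1635  0.1373] 1143
```

```bash
python3 -m pendant '[{"translation":[24,-2,-2],"twist":[-0.003,0,-0.026],"grip":-1},{"translation":[24,-1,-2],"twist":[-0.003,0,-0.026],"grip":-1},{"translation":[24,-1,-2],"twist":[-0.003,0,-0.026],"grip":-1},{"translation":[22,0,-1],"twist":[-0.003,0,-0.024],"grip":-1},{"translation":[17,0,-1],"twist":[-0.003,0,-0.018],"grip":-1},{"translation":[11,0,-1],"twist":[-0.002,0,-0.012],"grip":-1},{"translation":[5,0,0],"twist":[0,0,-0.006],"grip":-1},{"translation":[2,0,0],"twist":[0,0,-0.003],"grip":-1},{"translation":[0,0,0],"twist":[0,0,0],"grip":-1},{"translation":[0,0,0],"twist":[0,0,0],"grip":-1}]'
python3 - <<'E'
from h import *
plan([.5243,.212,.140],90.55,5)
E
```

```text
t: 10.85
tool_pos: [0.5141, 0.218, 0.1576]
orientation: [-2.188, -2.238, 0.013]
force: [-0.1, 0.6, -4.1]
opening: 0.0115
yaw x 91.29 pos [0.5141 0.218  0.1576] twist [-0.0138 -0.0023  0.0129] q [0.3  0.07 1.67 0.01 1.42 0.28] F [-0.13  0.61 -4.11] t 10.85
[-1.2, 2.1, 3.5] [-0.003, -0.0, 0.003]
[-1.2, 2.0, 3.5] [-0.003, -0.0, 0.003]
[-1.2, 2.0, 3.5] [-0.003, -0.0, 0.003]
[-1.2, 2.0, 3.5] [-0.003, -0.0, 0.003]
[-1.2, 2.0, 3.5] [-0.003, -0.0, 0.003]
```

```bash
python3 -m pendant '[{"translation":[-1,1.5,3],"twist":[-0.003,0,0.003],"grip":-1},{"translation":[-1.2,2,4],"twist":[-0.003,0,0.003],"grip":-1},{"translation":[-1.2,2,4],"twist":[-0.003,-0.001,0.003],"grip":-1},{"translation":[-1.2,2,4],"twist":[-0.003,-0.001,0.002],"grip":-1},{"translation":[-1,1.5,3],"twist":[-0.001,0,0.001],"grip":-1},{"translation":[-0.3,0.5,1],"twist":[0,0,0],"grip":-1},{"translation":[0,0,0],"twist":[0,0,0],"grip":-1},{"translation":[0,0,0],"twist":[0,0,0],"grip":-1},{"translation":[0,0,0],"twist":[0,0,0],"grip":-1},{"translation":[0,0,0],"twist":[0,0,0],"grip":-1}]'
python3 - <<'E'
from h import *
plan([.5243,.212,.125],90.55,5)
cam("top");i,im,d=cam("wrist"); P=pts(i,d); np.savez("pics/w4.npz",im=im,P=P,d=d,M=i["cam_to_world"],k=[f(i),i["cx"],i["cy"]],tp=robot.read_state()["tool_pos"],o=robot.read_state()["orientation"]); save("w4",cv2.resize(im[130:280,200:440],(800,500),interpolation=2))
E
```

```text
t: 11.85
tool_pos: [0.5248, 0.2094, 0.1365]
orientation: [2.215, 2.228, -0.001]
force: [-0.0, -1.2, -3.6]
opening: 0.012
yaw x 90.34 pos [0.5248 0.2094 0.1365] twist [-0.0002  0.0005 -0.0036] q [ 0.29  0.09  1.68 -0.    1.37  0.28] F [-0.01 -1.24 -3.65] t 11.85
[0.5, -0.1, 2.3] [-0.0, 0.0, -0.001]
[0.5, -0.1, 2.3] [-0.0, 0.0, -0.001]
[0.5, -0.1, 2.3] [-0.0, 0.0, -0.001]
[0.5, -0.1, 2.3] [-0.0, 0.0, -0.001]
[0.5, -0.1, 2.3] [-0.0, 0.0, -0.001]
```

View pics/w4.png

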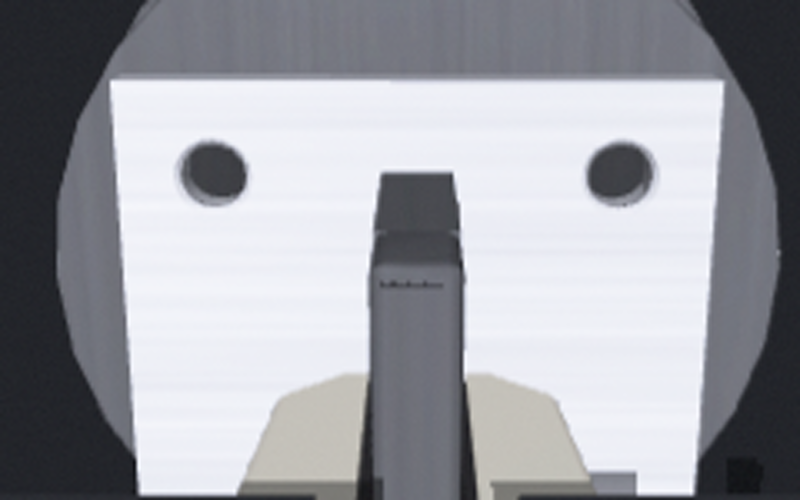

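The crop shows both front holes at full-frame (264,182) and (386,182), with port top visible around the cover. I'll compare hole and port positions within this same view.

Run:
```python
from h import *
from scipy.optimize import least_squares
z=np.load("pics/w4.npz"); P=z["P"]; im=z["im"].astype(int); F,cx,cy=z["k"]; M=z["M"]; tp=z["tp"]; r=R.from_rotvec(z["o"]).as_matrix()
# holes
m=np.zeros((400,640),bool); m[155:230,238:412]=1; pl=m&(P[...,2]>.1)&(P[...,2]<.118)&(im.min(-1)>190)
zt=np.median(P[pl][:,2]); print("plate top",zt,"tcp",tp, "tilt", np.linalg.lstsq(np.c_[P[pl][:,:2]-tp[:2],np.ones(pl.sum())],P[pl][:,2],rcond=None)[0])
hol=(im.max(-1)<200).astype(np.uint8); H=[]
def ray(u,v,zz):
    d=M[:3,:3]@np.array([(u-cx)/F,-(v-cy)/F,-1]); o=M[:3,3]; return o+d*(zz-o[2])/d[2]
n,l,s,c=cv2.connectedComponentsWithStats(hol)
for k in range(1,n):
    if 150<s[k,4]<600 and 170<c[k][1]<195: H.append(ray(*(s[k,:2]+(s[k,2:4]-1)/2),zt)); print(s[k],H[-1].round(4))
H=np.array(H); mid=H.mean(0); e=H[1]-H[0]; L=np.linalg.norm(e[:2]); n_=np.array([-e[1],e[0]])/L
c0=mid[:2]+34e-3*n_*np.sign(n_@(tp[:2]-mid[:2])); print("sep",L,"cover c",c0.round(4),"yaw",np.degrees(np.arctan2(e[1],e[0])),"rel tcp",(c0-tp[:2]).round(4))
# port outer edge
top=((P[...,2]>.0565)&(P[...,2]<.064)).astype(np.uint8)
E=[]
for v in range(0,280):
    u=np.nonzero(top[v])[0]
    if len(u): E+= [P[v,u[0]],P[v,u[-1]]]
E=np.array(E); E=E[np.abs(np.hypot(E[:,0]-.5243,E[:,1]-.212)-.078)<.005]
w=least_squares(lambda p:np.hypot(E[:,0]-p[0],E[:,1]-p[1])-.078,[.5243,.212],loss="soft_l1",f_scale=.001); print("port",w.x.round(4),len(E),np.median(E[:,2]))
w=least_squares(lambda p:np.hypot(E[:,0]-p[0],E[:,1]-p[1])-p[2],[.5243,.212,.078],loss="soft_l1",f_scale=.001); print("port free r",w.x.round(4))
```

```text
plate top 0.10924099979711918 tcp [0.5248555  0.20940833 0.1365485 ] tilt [0.00111586 0.00153055 0.10920026]
[254 172  20  20 322] [0.4903 0.2433 0.1092]
[376 172  21  20 330] [0.5582 0.2437 0.1092]
sep 0.06797661391855 cover c [0.5244 0.2095] yaw 0.33422317404788593 rel tcp [-0.0004  0.0001]
port [0.5245 0.2106] 342 0.05897674645718341
port free r [0.5245 0.2118 0.0769]
```

```bash
python3 -m pendant '[{"translation":[0.5,0,3],"twist":[0,0,-0.001],"grip":-1},{"translation":[0.5,0,4],"twist":[0,0,-0.001],"grip":-1},{"translation":[0.5,0,3],"twist":[0,0,-0.001],"grip":-1},{"translation":[0.3,0,2],"twist":[0,0,-0.001],"grip":-1},{"translation":[0.2,0,1],"twist":[0,0,0],"grip":-1},{"translation":[0,0,1],"twist":[0,0,0],"grip":-1},{"translation":[0,0,0],"twist":[0,0,0],"grip":-1},{"translation":[0,0,0],"twist":[0,0,0],"grip":-1},{"translation":[0,0,0],"twist":[0,0,0],"grip":-1},{"translation":[0,0,0],"twist":[0,0,0],"grip":-1}]'
python3 - <<'E'
from h import *
plan([.5248,.2117,.117],90.6,2)
E
```

```text
t: 12.95
tool_pos: [0.5247, 0.2117, 0.1213]
orientation: [2.21, 2.233, -0.001]
force: [-0.3, -0.3, -3.3]
opening: 0.0117
yaw x 90.6 pos [0.5247 0.2117 0.1213] twist [-0.0002  0.0005  0.0001] q [ 0.29  0.11  1.7  -0.    1.34  0.28] F [-0.34 -0.3  -3.34] t 12.95
[-0.0, 0.0, 2.1] [-0.0, 0.0, 0.0]
[-0.0, 0.0, 2.1] [-0.0, 0.0, 0.0]
```

Run:
```python
from h import *
i,im,d=cam("wrist"); a=im[165:200,240:410]; save("w5",cv2.resize(a,(790,163),interpolation=2))
i,im,d=cam("wrist"); save("w5f",im)
```

```text
(no output)
```

View pics/w5.png

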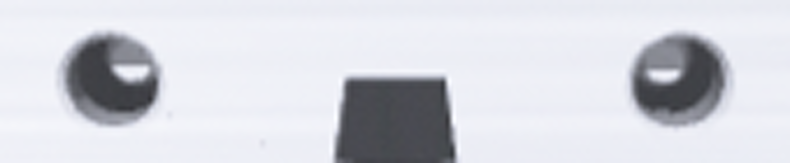

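Run:
```python
from h import *
i=robot.camera_info("wrist"); F=f(i); M=np.array(i["cam_to_world"]); s=robot.read_state(); tp=s["tool_pos"]; r=R.from_rotvec(s["orientation"]).as_matrix()
def px(p):
    q=M[:3,:3].T@(np.array(p)-M[:3,3]); return np.array([i["cx"]+F*q[0]/-q[2], i["cy"]-F*q[1]/-q[2]])
crop=lambda p:((px(p)-[240,165]+.5)*4.647).round(1)
zt=tp[2]-.0265
for sy in(-1,1):
    h=tp+r@[.034,sy*.034,0]; c=tp[:2]+0
    for nm,z in [("holetop",zt),("holebot",zt-.008),("tip",.080),("tip78.5",.0785)]: print(sy,nm,crop([h[0],h[1],z]))
    a=crop([h[0],h[1],.08]);b=crop([h[0],h[1]+.001,.08]); print("1mm +y",b-a)
```

```text
-1 holetop [113.7  81.4]
-1 holebot [124.3  67.5]
-1 tip [132.6  56.6]
-1 tip78.5 [134.3  54.2]
1mm +y [-0.3 -7.8]
1 holetop [685.4  81.4]
1 holebot [674.4  67.5]
1 tip [665.7  56.5]
1 tip78.5 [663.9  54.2]
1mm +y [ 0.5 -7.7]
```

The studs show through both holes as white tips at crop (131,73) and (663,73). They are centred sideways, but about 1.2 mm low against the expected row. So I'll shift -1.2 mm along tool x and move down slightly.

```bash
python3 -m pendant '[{"translation":[-0.5,0,1],"twist":[0,0,0],"grip":-1},{"translation":[-0.5,0,1],"twist":[0,0,0],"grip":-1},{"translation":[-0.2,0,0.5],"twist":[0,0,0],"grip":-1},{"translation":[0,0,0],"twist":[0,0,0],"grip":-1},{"translation":[0,0,0],"twist":[0,0,0],"grip":-1},{"translation":[0,0,0],"twist":[0,0,0],"grip":-1},{"translation":[0,0,0],"twist":[0,0,0],"grip":-1},{"translation":[0,0,0],"twist":[0,0,0],"grip":-1},{"translation":[0,0,0],"twist":[0,0,0],"grip":-1},{"translation":[0,0,0],"twist":[0,0,0],"grip":-1}]'
python3 - <<'E'
from h import *
plan([.5247,.2105,.117],90.6,1)
i,im,d=cam("wrist"); save("w6",np.hstack([cv2.resize(im[168:198,248:283],(392,336),interpolation=2),cv2.resize(im[168:198,367:402],(392,336),interpolation=2)]))
F=f(i); M=np.array(i["cam_to_world"]); s=robot.read_state(); tp=s["tool_pos"]; r=R.from_rotvec(s["orientation"]).as_matrix()
def px(p):
    q=M[:3,:3].T@(np.array(p)-M[:3,3]); return np.array([i["cx"]+F*q[0]/-q[2], i["cy"]-F*q[1]/-q[2]])
for sy,u0 in((-1,248),(1,367)):
    h=tp+r@[.034,sy*.034,0]
    for nm,z in [("holetop",tp[2]-.0265),("holebot",tp[2]-.0345),("tip",.080)]: print(sy,nm,((px([h[0],h[1],z])-[u0,168]+.5)*11.2+[(sy+1)*196,0]).round(0))
E
```

```text
t: 14.05
tool_pos: [0.5248, 0.2104, 0.1187]
orientation: [2.21, 2.233, -0.0]
force: [-0.3, -0.3, -3.6]
opening: 0.0117
yaw x 90.6 pos [0.5248 0.2104 0.1187] twist [0.0001 0.0004 0.    ] q [ 0.29  0.11  1.7  -0.    1.34  0.28] F [-0.26 -0.33 -3.6 ] t 14.05
[0.1, -0.1, 1.7] [0.0, 0.0, 0.0]
-1 holetop [184. 162.]
-1 holebot [210. 129.]
-1 tip [222. 112.]
1 holetop [621. 162.]
1 holebot [595. 129.]
1 tip [582. 112.]
```

View pics/w6.png

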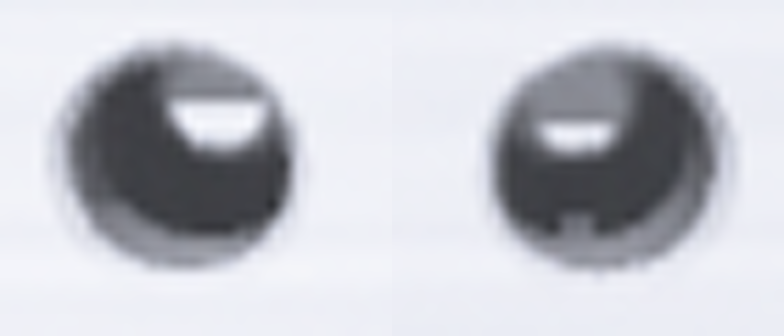

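Now each hole shows the stud tip where an aligned pose should put it: bottoms at y≈155 against 155 predicted, and sideways within about 0.3 mm. I'll start a gentle descent.

```bash
python3 -m pendant '[{"translation":[0,0.1,1],"twist":[0,0,0],"grip":-1},{"translation":[0,0.1,1],"twist":[0,0,0],"grip":-1},{"translation":[0,0,1],"twist":[0,0,0],"grip":-1},{"translation":[0,0,1],"twist":[0,0,0],"grip":-1},{"translation":[0,0,1],"twist":[0,0,0],"grip":-1},{"translation":[0,0,1],"twist":[0,0,0],"grip":-1},{"translation":[0,0,0.5],"twist":[0,0,0],"grip":-1},{"translation":[0,0,0],"twist":[0,0,0],"grip":-1},{"translation":[0,0,0],"twist":[0,0,0],"grip":-1},{"translation":[0,0,0],"twist":[0,0,0],"grip":-1}]' && python3 -c "
from h import *
plan([.5249,.2105,.105],90.6,5); print(robot.read_state()['wrist_torque'])"
```

```text
t: 15.1
tool_pos: [0.5249, 0.2104, 0.1114]
orientation: [2.21, 2.233, -0.001]
force: [0.1, -0.2, -4.2]
opening: 0.0113
yaw x 90.6 pos [0.5249 0.2104 0.1114] twist [-0.0002  0.0005 -0.    ] q [ 0.29  0.11  1.71 -0.    1.32  0.28] F [ 0.06 -0.18 -4.19] t 15.1
[0.0, -0.0, 1.3] [-0.0, 0.0, -0.0]
[0.0, -0.0, 1.3] [-0.0, 0.0, -0.0]
[0.0, -0.0, 1.3] [-0.0, 0.0, -0.0]
[0.0, -0.0, 1.3] [-0.0, 0.0, -0.0]
[0.0, -0.0, 1.3] [-0.0, 0.0, -0.0]
[-0.02790847  0.07074817 -0.01410591]
```

```bash
python3 -m pendant '[{"translation":[0,0,1],"twist":[0,0,0],"grip":-1},{"translation":[0,0,1],"twist":[0,0,0],"grip":-1},{"translation":[0,0,1],"twist":[0,0,0],"grip":-1},{"translation":[0,0,1],"twist":[0,0,0],"grip":-1},{"translation":[0,0,1],"twist":[0,0,0],"grip":-1},{"translation":[0,0,1],"twist":[0,0,0],"grip":-1},{"translation":[0,0,1],"twist":[0,0,0],"grip":-1},{"translation":[0,0,0.5],"twist":[0,0,0],"grip":-1},{"translation":[0,0,0],"twist":[0,0,0],"grip":-1},{"translation":[0,0,0],"twist":[0,0,0],"grip":-1}]' && python3 -c "
from h import *
plan([.5249,.2105,.096],90.6,5); print(robot.read_state()['wrist_torque'])"
```

```text
t: 16.1
tool_pos: [0.5249, 0.2104, 0.1032]
orientation: [2.21, 2.233, -0.001]
force: [-0.5, 0.3, -3.5]
opening: 0.0117
yaw x 90.6 pos [0.5249 0.2104 0.1032] twist [-0.0002  0.0005  0.    ] q [ 0.29  0.12  1.71 -0.    1.31  0.28] F [-0.47  0.25 -3.47] t 16.1
[0.0, -0.0, 1.4] [-0.0, 0.0, 0.0]
[0.0, -0.0, 1.4] [-0.0, 0.0, 0.0]
[0.0, -0.0, 1.4] [-0.0, 0.0, 0.0]
[0.0, -0.0, 1.4] [-0.0, 0.0, 0.0]
[0.0, -0.0, 1.4] [-0.0, 0.0, 0.0]
[-0.04489051  0.04724462 -0.0002415 ]
```

```bash
python3 -m pendant '[{"translation":[0,0,1],"twist":[0,0,0],"grip":-1},{"translation":[0,0,1],"twist":[0,0,0],"grip":-1},{"translation":[0,0,1],"twist":[0,0,0],"grip":-1},{"translation":[0,0,1],"twist":[0,0,0],"grip":-1},{"translation":[0,0,1],"twist":[0,0,0],"grip":-1},{"translation":[0,0,0.6],"twist":[0,0,0],"grip":-1},{"translation":[0,0,0.3],"twist":[0,0,0],"grip":-1},{"translation":[0,0,0],"twist":[0,0,0],"grip":-1},{"translation":[0,0,0],"twist":[0,0,0],"grip":-1},{"translation":[0,0,0],"twist":[0,0,0],"grip":-1}]' && python3 -c "
from h import *
plan([.5249,.2105,.0945],90.6,5); print(robot.read_state()['wrist_torque'])"
```

```text
t: 17.1
tool_pos: [0.525, 0.2104, 0.0968]
orientation: [2.21, 2.233, -0.001]
force: [0.4, 0.5, -3.4]
opening: 0.0117
yaw x 90.6 pos [0.525  0.2104 0.0968] twist [-0.0002  0.0005  0.0001] q [ 0.29  0.13  1.72 -0.    1.3   0.28] F [ 0.37  0.46 -3.43] t 17.1
[0.0, -0.0, 0.5] [-0.0, 0.0, 0.0]
[0.0, -0.0, 0.5] [-0.0, 0.0, 0.0]
[0.0, -0.0, 0.5] [-0.0, 0.0, 0.0]
[0.0, -0.0, 0.5] [-0.0, 0.0, 0.0]
[0.0, -0.0, 0.5] [-0.0, 0.0, 0.0]
[-0.18900932  0.08316908  0.00682368]
```

```bash
python3 -m pendant '[{"translation":[0,0,0.3],"twist":[0,0,0],"grip":-1},{"translation":[0,0,0.3],"twist":[0,0,0],"grip":-1},{"translation":[0,0,0.3],"twist":[0,0,0],"grip":-1},{"translation":[0,0,0.3],"twist":[0,0,0],"grip":-1},{"translation":[0,0,0.2],"twist":[0,0,0],"grip":-1},{"translation":[0,0,0],"twist":[0,0,0],"grip":-1},{"translation":[0,0,0],"twist":[0,0,0],"grip":-1},{"translation":[0,0,0],"twist":[0,0,0],"grip":-1},{"translation":[0,0,0],"twist":[0,0,0],"grip":-1},{"translation":[0,0,0],"twist":[0,0,0],"grip":-1}]' && python3 -c "
from h import *
plan([.5249,.2105,.0945],90.6,5); print(robot.read_state()['wrist_torque'])"
```

```text
t: 18.1
tool_pos: [0.5251, 0.2104, 0.0954]
orientation: [2.209, 2.233, -0.0]
force: [-0.4, 0.1, -4.0]
opening: 0.0118
yaw x 90.6 pos [0.5251 0.2104 0.0954] twist [0.0001 0.0004 0.0001] q [ 0.29  0.13  1.72 -0.    1.29  0.28] F [-0.38  0.11 -3.99] t 18.1
[0.0, -0.0, 0.2] [0.0, 0.0, 0.0]
[0.0, -0.0, 0.2] [0.0, 0.0, 0.0]
[0.0, -0.0, 0.2] [0.0, 0.0, 0.0]
[0.0, -0.0, 0.2] [0.0, 0.0, 0.0]
[0.0, -0.0, 0.2] [0.0, 0.0, 0.0]
[-0.047649    0.08149374 -0.0070499 ]
```

Still free. I'll creep on in 0.2 mm steps until the force changes.

```bash
python3 -m pendant '[{"translation":[0,0,0.2],"twist":[0,0,0],"grip":-1},{"translation":[0,0,0.2],"twist":[0,0,0],"grip":-1},{"translation":[0,0,0.2],"twist":[0,0,0],"grip":-1},{"translation":[0,0,0.2],"twist":[0,0,0],"grip":-1},{"translation":[0,0,0],"twist":[0,0,0],"grip":-1},{"translation":[0,0,0],"twist":[0,0,0],"grip":-1},{"translation":[0,0,0],"twist":[0,0,0],"grip":-1},{"translation":[0,0,0],"twist":[0,0,0],"grip":-1},{"translation":[0,0,0],"twist":[0,0,0],"grip":-1},{"translation":[0,0,0],"twist":[0,0,0],"grip":-1}]' && python3 -c "
from h import *
plan([.5249,.2105,.0940],90.6,5); print(robot.read_state()['wrist_torque'])"
```

```text
t: 19.1
tool_pos: [0.5252, 0.2105, 0.095]
orientation: [2.209, 2.233, 0.0]
force: [-0.7, 0.5, -3.2]
opening: 0.012
yaw x 90.6 pos [0.5252 0.2105 0.095 ] twist [0.0004 0.0003 0.0001] q [ 0.29  0.13  1.72 -0.    1.29  0.28] F [-0.75  0.48 -3.25] t 19.1
[0.0, -0.1, 0.2] [0.0, 0.0, 0.0]
[0.0, -0.1, 0.2] [0.0, 0.0, 0.0]
[0.0, -0.1, 0.2] [0.0, 0.0, 0.0]
[0.0, -0.1, 0.2] [0.0, 0.0, 0.0]
[0.0, -0.1, 0.2] [0.0, 0.0, 0.0]
[-0.05583916  0.17279947  0.03051338]
```

```bash
python3 -m pendant '[{"translation":[0,0,0.3],"twist":[0,0,0],"grip":-1},{"translation":[0,0,0.3],"twist":[0,0,0],"grip":-1},{"translation":[0,0,0.3],"twist":[0,0,0],"grip":-1},{"translation":[0,0,0.3],"twist":[0,0,0],"grip":-1},{"translation":[0,0,0.3],"twist":[0,0,0],"grip":-1},{"translation":[0,0,0.3],"twist":[0,0,0],"grip":-1},{"translation":[0,0,0.3],"twist":[0,0,0],"grip":-1},{"translation":[0,0,0.3],"twist":[0,0,0],"grip":-1},{"translation":[0,0,0.3],"twist":[0,0,0],"grip":-1},{"translation":[0,0,0.3],"twist":[0,0,0],"grip":-1}]' && python3 -c "
from h import *
plan([.5249,.2105,.0940],90.6,5); print(robot.read_state()['wrist_torque'])"
```

```text
t: 20.1
tool_pos: [0.5252, 0.2105, 0.095]
orientation: [2.209, 2.233, 0.0]
force: [-5.2, -1.4, 4.6]
opening: 0.0116
yaw x 90.61 pos [0.5252 0.2105 0.095 ] twist [0.0007 0.0004 0.0002] q [ 0.29  0.13  1.72 -0.    1.29  0.28] F [-5.15 -1.38  4.62] t 20.1
[0.0, -0.1, 0.2] [0.0, 0.0, 0.0]
[0.0, -0.1, 0.2] [0.0, 0.0, 0.0]
[0.0, -0.1, 0.2] [0.0, 0.0, 0.0]
[0.0, -0.1, 0.2] [0.0, 0.0, 0.0]
[0.0, -0.1, 0.2] [0.0, 0.0, 0.0]
[-0.45273764  0.93677113 -0.00350129]
```

Seated: z is stopped at 0.0950, equal to the seat plus the 35 mm grasp offset, with about 8 N upward contact. I'll release the load, then open.

```bash
python3 -m pendant '[{"translation":[0,0,0],"twist":[0,0,0],"grip":-1},{"translation":[0,0,0],"twist":[0,0,0],"grip":-1},{"translation":[0,0,0],"twist":[0,0,0],"grip":-0.72},{"translation":[0,0,0],"twist":[0,0,0],"grip":-0.68},{"translation":[0,0,0],"twist":[0,0,0],"grip":-0.6},{"translation":[0,0,0],"twist":[0,0,0],"grip":-0.5},{"translation":[0,0,0],"twist":[0,0,0],"grip":-0.3},{"translation":[0,0,0],"twist":[0,0,0],"grip":0},{"translation":[0,0,0],"twist":[0,0,0],"grip":0},{"translation":[0,0,0],"twist":[0,0,0],"grip":0}]' && python3 -c "
from h import *
plan([.5249,.2105,.0940],90.6,1)"
```

```text
t: 21.1
tool_pos: [0.5272, 0.211, 0.0951]
orientation: [2.208, 2.231, 0.007]
force: [-0.1, -0.3, -0.4]
opening: 0.0456
yaw x 90.61 pos [0.5272 0.211  0.0951] twist [ 0.005  -0.0009  0.0001] q [ 0.29  0.13  1.72 -0.    1.29  0.28] F [-0.15 -0.28 -0.44] t 21.1
[-0.5, -2.3, 1.1] [0.005, -0.001, 0.0]
```

Released, with forces near zero. Retreating straight up, then looking.

```bash
python3 -m pendant '[{"translation":[0,-0.5,-5],"twist":[0,0,0],"grip":0},{"translation":[0,-0.5,-10],"twist":[0,0,0],"grip":0},{"translation":[0,0,-10],"twist":[0,0,0],"grip":0},{"translation":[0,0,-15],"twist":[0,0,0],"grip":0},{"translation":[0,0,-20],"twist":[0,0,0],"grip":0},{"translation":[0,0,-20],"twist":[0,0,0],"grip":0.5},{"translation":[0,0,-20],"twist":[0,0,0],"grip":1},{"translation":[0,0,-15],"twist":[0,0,0],"grip":1},{"translation":[0,0,-5],"twist":[0,0,0],"grip":1},{"translation":[0,0,0],"twist":[0,0,0],"grip":1}]'
python3 - <<'E'
from h import *
for _ in range(2): cam("top")
i,im,d=cam("wrist"); P=pts(i,d); save("w7",im)
m=(np.abs(P[...,2]-.068)<.005)&(im.min(-1)>150); m[:, :200]=0; m[:,450:]=0
q=P[m]; print(len(q),np.median(q[:,2]),np.linalg.lstsq(np.c_[q[:,:2]-[.525,.2105],np.ones(len(q))],q[:,2],rcond=None)[0].round(4),cv2.minAreaRect((q[:,:2]*1000).astype(np.float32)))
b=P[(P[...,2]>.112)&(P[...,2]<.13)&(np.hypot(P[...,0]-.525,P[...,1]-.21)<.05)]; print("bar top",np.median(b[:,2]),len(b))
p=P[(np.abs(P[...,2]-.06)<.0035)&(np.hypot(P[...,0]-.525,P[...,1]-.21)<.077)]; print("port top",np.median(p[:,2]))
print(robot.read_state()["tool_pos"])
E
```

```text
t: 22.1
tool_pos: [0.5268, 0.2114, 0.2306]
orientation: [2.205, 2.228, 0.018]
force: [0.1, 0.1, -0.1]
opening: 0.0815
9264 0.06761497539192346 [ 0.0014 -0.0013  0.0676] ((524.7297973632812, 210.25143432617188), (100.15373229980469, 99.96283721923828), 0.5865641832351685)
bar top 0.12148427152637281 1256
port top 0.059616847303322174
[0.52589525 0.21105296 0.22815051]
```

View pics/w7.png

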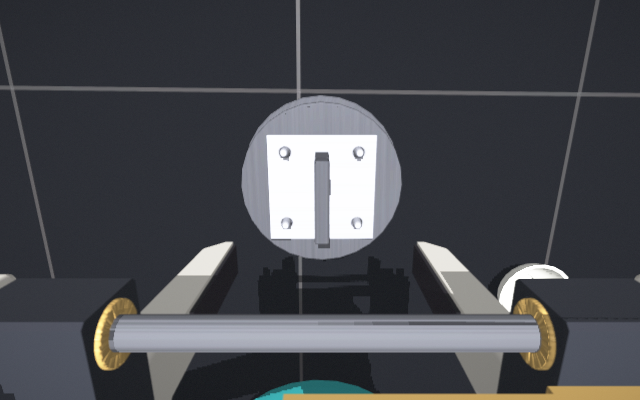

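The wrist view shows the cover flat on the port, with a stud through each hole at (285,153), (359,153), (286,223) and (357,223). The plate's top is 8.0 mm above the port top, tilt is about 0.1°, and the gripper is clear.

```bash
python3 -c "
from h import *
print(robot.close_job(), robot.read_state()['t'])"
```

```text
the job is handed in; nothing more can be done
the job is handed in; nothing more can be done
```

The cover is home on the ash port: I picked it up by its handle, turned it to match the studs, slid it down and released it. The job was handed in at about 22 s.

**Fit:** I lined the holes up with the studs by looking through them with the wrist camera. That view showed my first stud position was about 1.2 mm off in y, and I corrected it before engaging. The cover slid down with no measurable side force until it reached the seat. There the contact force was about 8 N upward, with about 5 N sideways at the end of the press. I removed that load before opening the gripper.

**Last checks:**
- **Height:** the cover's top measures 8.0 mm above the port top, which matches the plate's thickness.
- **Flatness:** tilt is about 0.1°, and the cover's yaw is 0.6°, against about 0.55° measured for the studs.
- **Position and gripper:** all four studs show through the holes, and the gripper is open about 75 mm above the handle.

I did not re-measure the teal plate, bowls, scraper and fork at the end. The arm never went near the bowls, scraper or fork, and the cover was lifted straight up off the plate.

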